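Scoop lug nuts from the bin into the parts dish

ROBOT

A 7-joint arm with a two-finger parallel gripper is mounted at the origin on the work surface. World frame = base frame: x ahead of the robot, y to its left, z up, the work surface at z = 0. Lengths are in m, angles in rad, forces in N, time in s.
With the tool pointing down it reaches from about 0.4 to 0.85 m from the base axis. Payload 10.4 kg.
Tool frame: the origin (TCP) lies at the very end of the fingers, on their centre line; the grasp point (between the pads) lies 19 mm behind it (r.pinch_z is the distance from the TCP to the grasp point, in m); z points along the fingers, y is the line along which they close (so a half turn about z gives the same grasp; the last joint's range is limited). The gripper opens to 87 mm and grips with 3 to 60 N. Pads are 19 mm wide; open, the fingers measure 117 mm over their backs; the gripper's body (75 mm by 190 mm) begins 51 mm behind the grasp point.
Start: joints at [-1.283, 0.332, -0.065, 1.46, 0.022, 1.35, -0.088], TCP at [0.191, 0.595, 0.223] pointing down, gripper open.
Joint ranges: [-2.6, 2.6], [-0.5, 2.12], [-1.47, 1.34], [0.16, 2.42], [-1.27, 4.41], [0.06, 2.06], [-2.6, 2.6]. Speed limits (rad/s): [2.22, 2.22, 2.79, 2.79, 3.14, 3.14, 3.14].

INTERFACE

Orientations are given as a unit quaternion [x, y, z, w].
In Python, from bench import r, camera gives the robot as it stands. The module is installed in compiled form; this text tells all that it offers.
- The arm moves only by the shell command python3 -m pendant 'ROWS' [FORCE]. ROWS is JSON, a list of rows, each an object with "dp": the shift along the tool's x, y, z as a fraction of full scale, a list of three; "rotation": the turn, a rotation vector about the tool's x, y, z as a fraction of full scale, a list of three; "jaw": the opening, from 0 (shut) to 1 (fully open). A call has 1 to 8 rows; each row is the pose to reach, as a shift and turn from the pose commanded when the call began, along the tool's axes at that moment, turning the shorter way round; what a row does not reach only later rows make up. Full scale, the value 1, is 0.15 m for a shift and 2 pi rad for a turn. A row lasts 1/8 s, in which the tool goes at most 62.5 mm and 10.7 degrees, less where a joint would pass 70% of its speed; a pose out of reach is approached as far as the arm can. A call with a number of a shift or a turn outside -1 to 1 is refused whole. A call with a gripper value outside its range is refused whole. The fingers move at their own pace and stop on an object; FORCE is the grip in N (left out, the last holds). Time passes only in rows, so rows that repeat a pose let the fingers close. It gives the time, the measured TCP pose, the force, the opening and the grip force at its end, in the units of the state.
- r.read_state(): the state, without advancing time (a new reading comes with each control period).
- camera(name): name is "side" or "top"; returns a dict with "image" (480x640x3 uint8, red, green, blue), "z_map" (480x640 float32, m along the optical axis (not along the pixel's ray), 0 where there is no reading), "mtx" (3x3 intrinsics, pixels), "T" (4x4, takes a point from camera to world coordinates). Camera axes: x right, y down, z forward; pixel columns grow to the right and rows downward; lengths in m; the calibration is good to about 2 mm. A picture is of the moment at which its call begins.
- r.close_job(): hands the job in; it is judged then, once.
The state is a dict: "time": time; "joint_positions": joint angles; "joint_vel": joint speeds; "joint_torque": joint torques, N m; "ee_pos": TCP position; "eef_rot": TCP orientation; "ft_force": force on the tool from outside, world axes, zero at the start; "torque": the same for the moment, N m; "width": finger opening in m; "grip_force": force on a finger pad.
Only numpy, scipy, OpenCV 4.12 (cv2) and the standard library are available. Lean on these libraries where they do the work, as an engineer would, in place of code of your own. Each camera call takes 0.05 s, during which the arm holds its last target. There are 200 camera calls.

TASK

The hand scoop is parked with its handle under the low cedar shelf: draw it out by its pan, set it down on the open bench and let go, then take it again by its handle. With it, scoop lug nuts out of the narrow gray bin and tip at least three of the five into the round steel dish, without touching a nut with the gripper; nuts that you do not move stay in the bin, and none may be left in the scoop or on the bench. Finally lay the scoop level on the bench clear of the shelf, and leave the wheel locks, the yellow cover and the brush handle where they are.

Things in the scene. Friction and masses are not known exactly. Their poses are not given: they have to be found in the camera images.
- scoop: Loose hand scoop, 150 g: aluminium pan, pale wooden handle. Origin: centre of the pan's underside; +x out of the open mouth, z up. Pan 75 mm long (x -37.5 to 37.5), 62 mm wide; floor 2.5 mm thick, thinning to 1 mm at the lip; back wall 34 mm high, side walls 34 mm high to x = +10, 16 mm to x = +20, none beyond. Stable on its pan. At first its handle is under the shelf.
- scoop_grip (a point): Middle of the scoop's handle: in the scoop's frame x = -89, y = 0, z = +65 mm. The handle is a straight bar 16 mm wide (y) and 12 mm thick; it starts at the pan's back wall (x = -36, z = 28 mm) and rises backwards at 35 degrees for 115 mm.
- scoop_end (a point): Free end of the scoop's handle: in the scoop's frame x = -130, y = 0, z = +94 mm.
- shelf: Low cedar shelf at the left, fixed: board 360 mm along x, 160 mm deep, underside 115 and top 135 mm above the bench, on two 20 mm end boards; a closed gray organizer 57 mm high sits on it. Origin: on the bench under the middle of the front edge; local +y points in under the shelf. The bench in front of it, between it and the bin or dish (whichever is nearer), is open.
- bin: Gray plastic nut bin, fixed, open on top, 79 mm wide, local x -112 to +86 mm; walls 40 mm high, 60 mm from x = +30 on. Origin: underside, on the long centre line. Inside 71 mm wide; the floor, 4 mm above the bench, is level from x = -108 (upright end wall) to +58 mm. The nuts start on the floor between x = -20 and +58 mm. Nuts, bin and pan are smooth (friction about 0.25).
- bin_end (a point): Foot of the bin's slanted end wall, on the floor: bin frame x = +58, y = 0, z = +4 mm. From here the +x end of the bin leans outwards, 70 degrees from level, up to the rim at x = +78, z = +60 mm.
- dish: Round dark steel parts dish, fixed to the bench: 168 mm across the rim, 152 mm at the foot, 45 mm high, wall 3 mm, bottom 4 mm. Origin: centre of its underside. It may change places with the bin.
- nut0: Loose steel-coloured domed lug nut, 17 mm across and 18 mm long, about 20 g, starting on its side in the bin. Origin: its centre; z along its axis towards the rounded end.
- nut1: Loose steel-coloured domed lug nut, 17 mm across and 18 mm long, about 20 g, starting on its side in the bin. Origin: its centre; z along its axis towards the rounded end.
- nut2: Loose steel-coloured domed lug nut, 17 mm across and 18 mm long, about 20 g, starting on its side in the bin. Origin: its centre; z along its axis towards the rounded end.
- nut3: Loose steel-coloured domed lug nut, 17 mm across and 18 mm long, about 20 g, starting on its side in the bin. Origin: its centre; z along its axis towards the rounded end.
- nut4: Loose steel-coloured domed lug nut, 17 mm across and 18 mm long, about 20 g, starting on its side in the bin. Origin: its centre; z along its axis towards the rounded end.
- lock0: Bystander, loose: wheel lock nearest the robot, chrome, 26 mm across, 42 mm tall, upright. Origin: centre of its underside.
- lock1: Bystander, loose: wheel lock beyond the middle of the bench, chrome, 26 mm across, 42 mm tall, upright. Origin: centre of its underside.
- lock2: Bystander, loose: wheel lock beyond and to the right, chrome, 26 mm across, 42 mm tall, upright. Origin: centre of its underside.
- cover: Bystander, loose: yellow lug nut cover, a cup 36 mm across, 34 mm tall, open end up. Origin: centre of its underside.
- brush: Bystander, loose: hub brush handle, aluminium, 104 mm long along local x, 26 mm thick, lying. Origin: underside, middle.
There are look-alikes about, which are no part of the job. Leave any red or turquoise look-alike of the scoop alone. Several things have the shape of the dish; the one meant has the colours described above.

How it is judged:
On the way, in this order (a step that is already met when the one before it is completed fails the run):
1. the scoop stands level on the bench, out from under the shelf, let go (y of scoop_end in the frame of shelf below -0.01 m and angle between scoop's own z axis and vertical below 0.15 rad and height (world z) of scoop between -0.004 and 0.006 m and linear speed of scoop below 0.02 m/s and contact force between the fingers and scoop below 0.1 N), for 0.2 s.
2. the scoop, held by its handle, carries at least one nut up out of the bin (height (world z) of scoop above 0.06 m and x of the grasp point in the frame of scoop below -0.04 m and contact force between the fingers and scoop above 1 N and ((x of nut0 in the frame of scoop between -0.038 and 0.04 m and y of nut0 in the frame of scoop between -0.031 and 0.031 m and z of nut0 in the frame of scoop between 0 and 0.05 m) or (x of nut1 in the frame of scoop between -0.038 and 0.04 m and y of nut1 in the frame of scoop between -0.031 and 0.031 m and z of nut1 in the frame of scoop between 0 and 0.05 m) or (x of nut2 in the frame of scoop between -0.038 and 0.04 m and y of nut2 in the frame of scoop between -0.031 and 0.031 m and z of nut2 in the frame of scoop between 0 and 0.05 m) or (x of nut3 in the frame of scoop between -0.038 and 0.04 m and y of nut3 in the frame of scoop between -0.031 and 0.031 m and z of nut3 in the frame of scoop between 0 and 0.05 m) or (x of nut4 in the frame of scoop between -0.038 and 0.04 m and y of nut4 in the frame of scoop between -0.031 and 0.031 m and z of nut4 in the frame of scoop between 0 and 0.05 m))), for 0.2 s.
At the end, for the whole second after the job is handed in: At least three nuts in the dish (centre within 80 mm of its axis, below 50 mm), every other nut in the dish or the bin, all at rest; the scoop on the bench within 0.15 rad of level, underside within 6 mm of the bench, clear of shelf, bin and dish, at rest and let go (all of step 1 and (((horizontal distance between nut0 and dish below 0.08 m and height (world z) of nut0 below 0.05 m) and (horizontal distance between nut1 and dish below 0.08 m and height (world z) of nut1 below 0.05 m) and (horizontal distance between nut2 and dish below 0.08 m and height (world z) of nut2 below 0.05 m)) or ((horizontal distance between nut0 and dish below 0.08 m and height (world z) of nut0 below 0.05 m) and (horizontal distance between nut1 and dish below 0.08 m and height (world z) of nut1 below 0.05 m) and (horizontal distance between nut3 and dish below 0.08 m and height (world z) of nut3 below 0.05 m)) or ((horizontal distance between nut0 and dish below 0.08 m and height (world z) of nut0 below 0.05 m) and (horizontal distance between nut1 and dish below 0.08 m and height (world z) of nut1 below 0.05 m) and (horizontal distance between nut4 and dish below 0.08 m and height (world z) of nut4 below 0.05 m)) or ((horizontal distance between nut0 and dish below 0.08 m and height (world z) of nut0 below 0.05 m) and (horizontal distance between nut2 and dish below 0.08 m and height (world z) of nut2 below 0.05 m) and (horizontal distance between nut3 and dish below 0.08 m and height (world z) of nut3 below 0.05 m)) or ((horizontal distance between nut0 and dish below 0.08 m and height (world z) of nut0 below 0.05 m) and (horizontal distance between nut2 and dish below 0.08 m and height (world z) of nut2 below 0.05 m) and (horizontal distance between nut4 and dish below 0.08 m and height (world z) of nut4 below 0.05 m)) or ((horizontal distance between nut0 and dish below 0.08 m and height (world z) of nut0 below 0.05 m) and (horizontal distance between nut3 and dish below 0.08 m and height (world z) of nut3 below 0.05 m) and (horizontal distance between nut4 and dish below 0.08 m and height (world z) of nut4 below 0.05 m)) or ((horizontal distance between nut1 and dish below 0.08 m and height (world z) of nut1 below 0.05 m) and (horizontal distance between nut2 and dish below 0.08 m and height (world z) of nut2 below 0.05 m) and (horizontal distance between nut3 and dish below 0.08 m and height (world z) of nut3 below 0.05 m)) or ((horizontal distance between nut1 and dish below 0.08 m and height (world z) of nut1 below 0.05 m) and (horizontal distance between nut2 and dish below 0.08 m and height (world z) of nut2 below 0.05 m) and (horizontal distance between nut4 and dish below 0.08 m and height (world z) of nut4 below 0.05 m)) or ((horizontal distance between nut1 and dish below 0.08 m and height (world z) of nut1 below 0.05 m) and (horizontal distance between nut3 and dish below 0.08 m and height (world z) of nut3 below 0.05 m) and (horizontal distance between nut4 and dish below 0.08 m and height (world z) of nut4 below 0.05 m)) or ((horizontal distance between nut2 and dish below 0.08 m and height (world z) of nut2 below 0.05 m) and (horizontal distance between nut3 and dish below 0.08 m and height (world z) of nut3 below 0.05 m) and (horizontal distance between nut4 and dish below 0.08 m and height (world z) of nut4 below 0.05 m))) and ((horizontal distance between nut0 and dish below 0.08 m and height (world z) of nut0 below 0.05 m) or (x of nut0 in the frame of bin between -0.11 and 0.084 m and y of nut0 in the frame of bin between -0.038 and 0.038 m and height (world z) of nut0 below 0.055 m)) and ((horizontal distance between nut1 and dish below 0.08 m and height (world z) of nut1 below 0.05 m) or (x of nut1 in the frame of bin between -0.11 and 0.084 m and y of nut1 in the frame of bin between -0.038 and 0.038 m and height (world z) of nut1 below 0.055 m)) and ((horizontal distance between nut2 and dish below 0.08 m and height (world z) of nut2 below 0.05 m) or (x of nut2 in the frame of bin between -0.11 and 0.084 m and y of nut2 in the frame of bin between -0.038 and 0.038 m and height (world z) of nut2 below 0.055 m)) and ((horizontal distance between nut3 and dish below 0.08 m and height (world z) of nut3 below 0.05 m) or (x of nut3 in the frame of bin between -0.11 and 0.084 m and y of nut3 in the frame of bin between -0.038 and 0.038 m and height (world z) of nut3 below 0.055 m)) and ((horizontal distance between nut4 and dish below 0.08 m and height (world z) of nut4 below 0.05 m) or (x of nut4 in the frame of bin between -0.11 and 0.084 m and y of nut4 in the frame of bin between -0.038 and 0.038 m and height (world z) of nut4 below 0.055 m)) and linear speed of each of nut0, nut1, nut2, nut3, nut4 below 0.03 m/s and horizontal distance between scoop and dish above 0.1 m and not (x of scoop in the frame of bin between -0.11 and 0.1 m and y of scoop in the frame of bin between -0.05 and 0.05 m)); the robot touches nothing.
It fails at once if the gripper touches a nut with more than 0.5 N (contact force between the fingers and nut0 above 0.5 N or contact force between the fingers and nut1 above 0.5 N or contact force between the fingers and nut2 above 0.5 N or contact force between the fingers and nut3 above 0.5 N or contact force between the fingers and nut4 above 0.5 N).
It fails at once if a wheel lock, the yellow cover or the brush handle is moved more than 30 mm (distance of any of lock0, lock1, lock2, cover, brush from where it was at the start of the episode above 0.03 m).
It also fails if it takes over 72 s, if anything falls off the work surface, if the arm or the gripper's body presses on something with over 40 N, if the wrist force passes 120 N, or if a joint passes its speed limit or range.

## Working session

There is one attempt and no reset: what is moved stays moved. The work goes in short steps, Python scripts to look and compute and a shell command to move; the robot and the scene stay as the last step left them, time stands still between calls to the robot, and variables do not carry over. Pictures are saved under pics/ and viewed, at most 10 in all, crops included, and the job is handed in when it is done.

```bash
mkdir -p pics; cat > h.py <<'E'
import numpy as np, cv2
from bench import r, camera
from scipy.spatial.transform import Rotation as R
def cloud(c):
    z=c["z_map"];K=c["mtx"];v,u=np.mgrid[:480,:640]
    P=np.stack([(u-K[0,2])/K[0,0]*z,(v-K[1,2])/K[1,1]*z,z],-1)
    W=P@c["T"][:3,:3].T+c["T"][:3,3]; W[z==0]=np.nan
    return W
def save(n,im): cv2.imwrite("pics/"+n,im[:,:,::-1])
E
python3 - <<'E'
from h import *
for n in("top","side"):
    c=camera(n); save(n+"0.png",c["image"]); np.savez(n+"0.npz",**c)
    print(n,c["T"].round(3).tolist(),c["mtx"].round(1).tolist())
s=r.read_state(); print(s["time"],s["ee_pos"],s["eef_rot"],s["width"],r.pinch_z)
E
```

```text
top [[0.002, -0.998, 0.057, 0.489], [-1.0, -0.003, -0.015, 0.04], [0.015, -0.057, -0.998, 1.294], [0.0, 0.0, 0.0, 1.0]] [[499.3, 0.0, 327.1], [0.0, 499.3, 243.5], [0.0, 0.0, 1.0]]
side [[0.986, -0.142, 0.093, 0.491], [-0.169, -0.765, 0.622, -0.607], [-0.017, -0.628, -0.778, 0.898], [0.0, 0.0, 0.0, 1.0]] [[487.5, 0.0, 318.3], [0.0, 487.5, 241.9], [0.0, 0.0, 1.0]]
0.1 [0.19103977 0.5947149  0.2218391 ] [ 1.54785863e-01  9.87947837e-01 -6.34118596e-04 -7.38558001e-05] 0.08700745663766357 0.0187
```

View pics/top0.png

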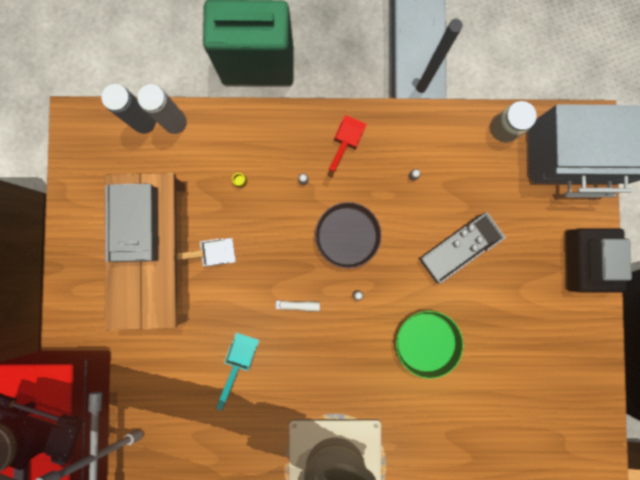

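View pics/side0.png

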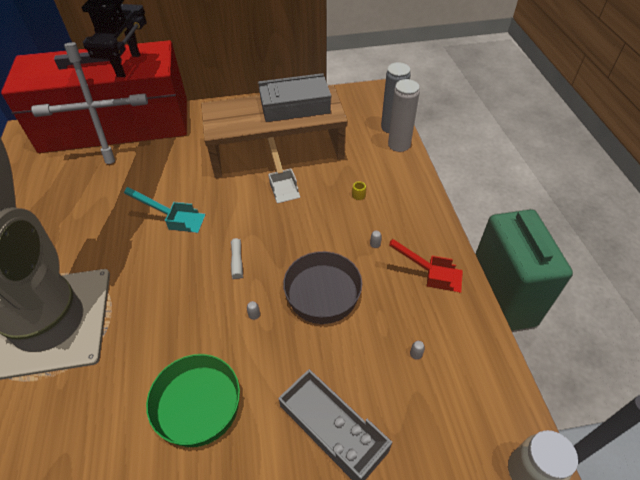

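Top view: the scoop candidates are the pale pan with a wood handle going under the shelf at (218,252), a red look-alike at (348,130) and a turquoise one at (240,350). Dish candidates are the dark dish at (348,235) and a green one at (428,343). The bin is at (462,247) with its nuts at the upper right, around (470,238). The locks are at (358,296), (303,179) and (415,174), the cover at (238,180) and the brush at (298,306). I choose the pale scoop and the dark dish.

```bash
python3 - <<'E'
from h import *
c=dict(np.load("top0.npz")); s=dict(np.load("side0.npz")); W=cloud(c); im=c["image"]
hsv=cv2.cvtColor(im,cv2.COLOR_RGB2HSV)
def px(u,v): return W[v,u].round(3)
print("bench z",[px(*p) for p in((260,220),(400,300),(280,280))])
# scoop pan
def rect(name,mask,u0,u1,v0,v1,zlo,zhi):
    m=mask.copy(); k=np.zeros_like(m); k[v0:v1,u0:u1]=1; m&=k.astype(bool)&(W[...,2]>zlo)&(W[...,2]<zhi)
    p=W[m][:,:2].astype(np.float32); q=cv2.minAreaRect(p); print(name,len(p),[np.round(x,4) for x in q],cv2.boxPoints(q).round(3).tolist(), "zmax",W[m][:,2].max().round(3))
    return m
al=np.ones((480,640),bool)
gray=(hsv[...,1]<70)
rect("pan",gray,192,245,230,275,-.01,.06)
# handle: wood visible
rect("handle",al,176,200,244,266,.02,.12)
rect("bin rim",al,410,515,205,290,.033,.07)
rect("bin low rim",al,410,515,205,290,.034,.048)
rect("bin high rim",al,410,515,205,290,.053,.068)
rect("brush",al,265,330,293,318,.008,.05)
m=rect("dish",al,305,390,195,275,.038,.055)
p=W[m][:,:2].astype(np.float32); print("dish circ",cv2.minEnclosingCircle(p))
m=rect("shelf",al,95,185,160,340,.12,.15)
for n,(u,v) in dict(l0=(358,296),l1=(303,179),l2=(415,174),cov=(238,180)).items():
    k=W[v-12:v+13,u-12:u+13].reshape(-1,3); k=k[k[:,2]>.025]; print(n,k[:,:2].mean(0).round(3),k[:,2].max().round(3))
print("edge x-sec",W[252,166:205:2].round(3).tolist())
a=cv2.resize(im[215:285,160:260],(500,350),interpolation=cv2.INTER_CUBIC)
b=cv2.resize(im[195:295,405:515],(385,350),interpolation=cv2.INTER_CUBIC)
b=b[:,:300] if 0 else b
si=s["image"]; d=cv2.resize(si[100:220,200:370],(400,250+32)); e=cv2.resize(si[360:480,270:400],(390,282))
o=np.zeros((600,800,3),np.uint8); o[:245,:350]=cv2.resize(a,(350,245)); o[:300,400:730]=cv2.resize(b,(330,300)); o[310:592,:400]=d; o[310:592,405:795]=e
save("crop1.png",o)
E
```

```text
bench z [array([0.624, 0.195, 0.001]), array([ 0.418, -0.167,  0.005]), array([0.469, 0.142, 0.004])]
pan 804 [array([0.5414, 0.3041]), array([0.0637, 0.0854]), np.float64(8.7769)] [[0.503000020980835, 0.3409999907016754], [0.515999972820282, 0.25699999928474426], [0.5789999961853027, 0.2669999897480011], [0.5659999847412109, 0.35100001096725464]] zmax 0.039
handle 155 [array([0.5317, 0.3651]), array([0.0163, 0.0489]), np.float64(8.3435)] [[0.5199999809265137, 0.3880000114440918], [0.5270000100135803, 0.3400000035762787], [0.5429999828338623, 0.34200000762939453], [0.5360000133514404, 0.38999998569488525]] zmax 0.074
bin rim 683 [array([ 0.5519, -0.3204]), array([0.0796, 0.2001]), np.float64(35.5915)] [[0.460999995470047, -0.2619999945163727], [0.578000009059906, -0.42500001192092896], [0.6430000066757202, -0.3790000081062317], [0.5260000228881836, -0.2160000056028366]] zmax 0.066
bin low rim 383 [array([ 0.5508, -0.3187]), array([0.0794, 0.196 ]), np.float64(35.7242)] [[0.460999995470047, -0.2619999945163727], [0.5759999752044678, -0.42100000381469727], [0.6399999856948853, -0.375],
[... 1061 characters left out ...]
 [0.3610000014305115, 0.36899998784065247], [0.722000002861023, 0.3779999911785126], [0.7179999947547913, 0.5410000085830688]] zmax 0.15
l0 [ 0.432 -0.058] 0.046
l1 [0.728 0.082] 0.046
l2 [ 0.741 -0.204] 0.046
cov [0.724 0.244] 0.038
edge x-sec [[0.535, 0.395, 0.136], [0.535, 0.392, 0.131], [0.535, 0.385, 0.137], [0.535, 0.382, 0.132], [0.535, 0.376, 0.138], [0.536, 0.375, 0.124], [0.541, 0.406, 0.0], [0.541, 0.401, -0.002], [0.541, 0.397, -0.006], [0.538, 0.375, 0.057], [0.538, 0.369, 0.059], [0.539, 0.366, 0.054], [0.539, 0.36, 0.056], [0.539, 0.357, 0.049], [0.539, 0.352, 0.05], [0.539, 0.349, 0.043], [0.539, 0.345, 0.037], [0.539, 0.34, 0.038], [0.54, 0.336, 0.033], [0.54, 0.334, 0.019]]
```

View pics/crop1.png

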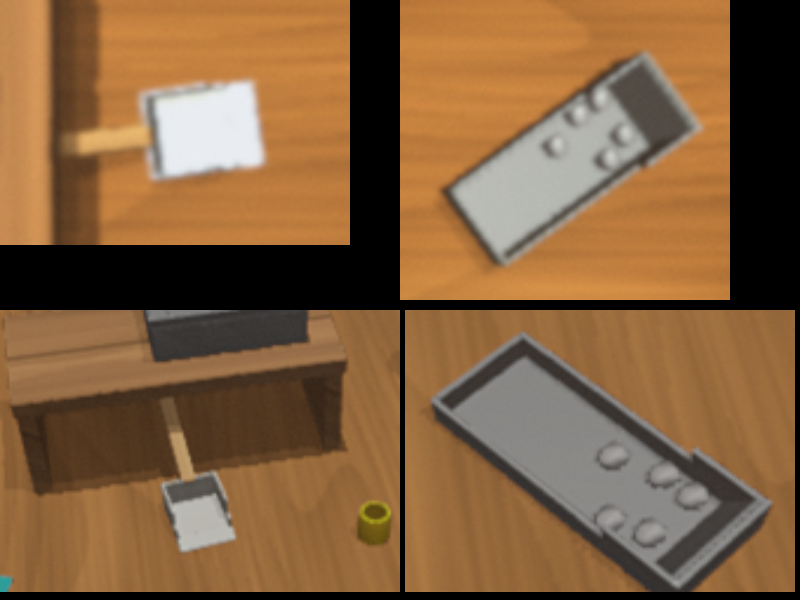

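Crop: the pale pan has its wooden handle under the shelf and its mouth facing the dish. The five nuts lie in the slanted-end half of the bin. Scoop centre is about (0.541, 0.302), and its length, heights and handle slope match the description. The shelf front is at y≈0.374.

```bash
cat >> h.py <<'E'
def tool(zdir,ydir):
    z=np.array(zdir,float);z/=np.linalg.norm(z);y=np.array(ydir,float);y-=z*(y@z);y/=np.linalg.norm(y)
    return np.stack([np.cross(y,z),y,z],1)
def go(wps,base=None):
    "dp / rotation fractions from the measured (or given) pose to each (pos, Rmat or None)"
    s=r.read_state()
    p0,R0=base if base else (np.array(s["ee_pos"]),R.from_quat(s["eef_rot"]).as_matrix())
    print("t",round(s["time"],2),p0.round(4),"y",R0[:,1].round(3),"z",R0[:,2].round(3),"w",round(s["width"],4),"g",round(s["grip_force"],1))
    for p,M in wps:
        M=R0 if M is None else M
        print((R0.T@(np.array(p)-p0)/.15).round(3).tolist(),(R.from_matrix(R0.T@M).as_rotvec()/2/np.pi).round(4).tolist())
E
python3 - <<'E'
from h import *
M=tool([0,0,-1],[.988,.152,0])
go([([.36,.30,.24],M),([.541,.302,.15],M),([.541,.302,.01],M)])
M=tool([0,0,-1],[-.988,-.152,0]);go([([.36,.30,.24],M)])
E
```

```text
t 0.1 [0.191  0.5947 0.2218] y [ 0.306  0.952 -0.001] z [-0.    -0.001 -1.   ] w 0.087 g 0.0
[-1.673, -1.526, -0.119] [-0.0002, 0.0001, 0.1762]
[-2.818, -1.144, 0.481] [-0.0002, 0.0001, 0.1762]
[-2.818, -1.143, 1.414] [-0.0002, 0.0001, 0.1762]
t 0.1 [0.191  0.5947 0.2218] y [ 0.306  0.952 -0.001] z [-0.    -0.001 -1.   ] w 0.087 g 0.0
[-1.673, -1.526, -0.119] [-0.0001, -0.0002, -0.3238]
```

```bash
python3 -m pendant '[{"dp":[-0.85,-0.76,-0.1],"rotation":[0,0,0.0881],"jaw":1},{"dp":[-0.85,-0.76,-0.1],"rotation":[0,0,0.0881],"jaw":1},{"dp":[-0.85,-0.76,-0.1],"rotation":[0,0,0.0881],"jaw":1},{"dp":[-0.85,-0.76,-0.1],"rotation":[0,0,0.0881],"jaw":1}]' 20
python3 - <<'E'
from h import *
M=tool([0,0,-1],[.988,.152,0])
go([([.36,.30,.24],M),([.42,.302,.2],M)])
E
```

```text
time: 0.6
ee_pos: [0.2804, 0.4447, 0.2381]
eef_rot: [0.422, 0.906, 0.0, 0.0]
ft_force: [-0.9, 1.0, -0.3]
width: 0.0872
grip_force: 0.0
t 0.6 [0.2804 0.4447 0.2381] y [0.766 0.643 0.001] z [ 0.001  0.    -1.   ] w 0.0872 g 0.0
[-1.08, -0.214, -0.012] [0.0002, 0.0, 0.0869]
[-1.327, 0.1, 0.255] [0.0002, 0.0, 0.0869]
```

```bash
python3 -m pendant '[{"dp":[-1,-0.15,0],"rotation":[0,0,0.0869],"jaw":1},{"dp":[-1,-0.15,0],"rotation":[0,0,0.0869],"jaw":1},{"dp":[-1,-0.15,0],"rotation":[0,0,0.0869],"jaw":1},{"dp":[-1,-0.15,0],"rotation":[0,0,0.0869],"jaw":1}]'
python3 - <<'E'
from h import *
M=tool([0,0,-1],[.988,.152,0])
go([([.5,.302,.16],M),([.541,.302,.12],M)])
E
```

```text
time: 1.1
ee_pos: [0.3587, 0.3178, 0.2375]
eef_rot: [0.649, 0.761, -0.0, 0.0]
ft_force: [0.2, -0.4, -0.9]
width: 0.0868
grip_force: 0.0
t 1.1 [0.3587 0.3178 0.2375] y [ 0.988  0.157 -0.   ] z [-0. -0. -1.] w 0.0868 g 0.0
[-0.252, 0.914, 0.516] [-0.0, 0.0, 0.0008]
[-0.295, 1.184, 0.783] [-0.0, 0.0, 0.0008]
```

```bash
python3 -m pendant '[{"dp":[-0.25,0.6,0.1],"rotation":[0,0,0],"jaw":1},{"dp":[-0.28,1,0.5],"rotation":[0,0,0],"jaw":1},{"dp":[-0.28,1,0.78],"rotation":[0,0,0],"jaw":1},{"dp":[-0.28,1,0.78],"rotation":[0,0,0],"jaw":1}]'
python3 - <<'E'
from h import *
c=camera("side"); save("s1.png",c["image"][60:360,80:480])
M=tool([0,0,-1],[.988,.152,0])
go([([.541,.302,.06],M),([.541,.302,.010],M)])
E
```

```text
time: 1.6
ee_pos: [0.5119, 0.3017, 0.1161]
eef_rot: [0.647, 0.763, -0.003, -0.0]
ft_force: [-0.5, -0.1, 0.3]
width: 0.0869
grip_force: 0.0
t 1.65 [0.5119 0.3014 0.1149] y [ 0.987  0.164 -0.006] z [-0.005 -0.004 -1.   ] w 0.0871 g 0.0
[-0.027, 0.194, 0.365] [-0.0009, 0.0006, 0.0019]
[-0.026, 0.196, 0.698] [-0.0009, 0.0006, 0.0019]
```

View pics/s1.png

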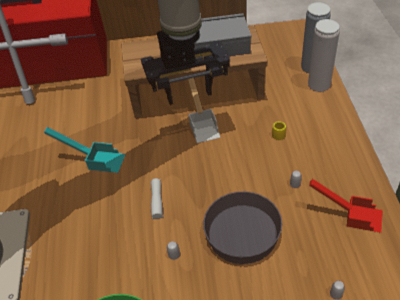

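The gripper hangs at crop (180,60), in line with the pan and clear of the shelf. Next I'll centre it, go down and grip.

```bash
python3 -m pendant '[{"dp":[-0.027,0.194,0.1],"rotation":[0,0,0.0019],"jaw":1},{"dp":[-0.027,0.194,0.365],"rotation":[0,0,0.0019],"jaw":1},{"dp":[-0.027,0.194,0.56],"rotation":[0,0,0.0019],"jaw":1},{"dp":[-0.027,0.194,0.68],"rotation":[0,0,0.0019],"jaw":1},{"dp":[-0.027,0.194,0.68],"rotation":[0,0,0.0019],"jaw":0.5},{"dp":[-0.027,0.194,0.68],"rotation":[0,0,0.0019],"jaw":0.5},{"dp":[-0.027,0.194,0.68],"rotation":[0,0,0.0019],"jaw":0.5},{"dp":[-0.027,0.194,0.68],"rotation":[0,0,0.0019],"jaw":0.5}]' 20
python3 - <<'E'
from h import *
go([([.541,.182,.013],None)])
E
```

```text
time: 2.65
ee_pos: [0.5426, 0.3025, 0.0197]
eef_rot: [0.653, 0.758, 0.001, 0.0]
ft_force: [-1.6, 0.4, 5.7]
width: 0.062
grip_force: 20.0
t 2.65 [0.5426 0.3025 0.0197] y [0.989 0.148 0.001] z [ 0.001  0.001 -1.   ] w 0.062 g 20.0
[-0.793, -0.129, 0.044] [0.0, 0.0, 0.0]
```

```bash
python3 -m pendant '[{"dp":[-0.2,-0.03,-0.02],"rotation":[0,0,0],"jaw":0.5},{"dp":[-0.5,-0.08,-0.02],"rotation":[0,0,0],"jaw":0.5},{"dp":[-0.8,-0.13,-0.02],"rotation":[0,0,0],"jaw":0.5},{"dp":[-0.8,-0.13,-0.02],"rotation":[0,0,0],"jaw":0.5},{"dp":[-0.8,-0.13,0.0],"rotation":[0,0,0],"jaw":0.5},{"dp":[-0.8,-0.13,0.0],"rotation":[0,0,0],"jaw":0.5}]' 20
python3 - <<'E'
from h import *
c=camera("side"); save("s2.png",c["image"][60:360,80:480]); go([])
E
```

```text
time: 3.4
ee_pos: [0.541, 0.1815, 0.019]
eef_rot: [0.652, 0.758, 0.0, 0.0]
ft_force: [-0.7, -2.5, 4.0]
width: 0.0617
grip_force: 20.0
t 3.45 [0.541  0.1816 0.019 ] y [0.989 0.149 0.001] z [ 0.001  0.    -1.   ] w 0.0619 g 20.0
```

View pics/s2.png

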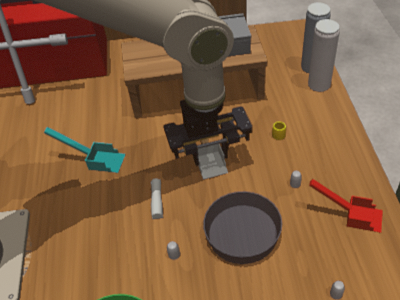

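The scoop is out: pan at crop (210,158), handle end clear of the shelf front. I'll release it, rise, and check it in the top view.

```bash
python3 -m pendant '[{"dp":[0,0,0],"rotation":[0,0,0],"jaw":1},{"dp":[0,0,0],"rotation":[0,0,0],"jaw":1},{"dp":[0,0,0],"rotation":[0,0,0],"jaw":1},{"dp":[0,0,-0.4],"rotation":[0,0,0],"jaw":1},{"dp":[0,0,-0.8],"rotation":[0,0,0],"jaw":1},{"dp":[0,0,-1],"rotation":[0,0,0],"jaw":1},{"dp":[0,0,-1],"rotation":[0,0,0],"jaw":1}]'
python3 - <<'E'
from h import *
c=camera("side"); W=cloud(c); im=c["image"]; save("s3.png",im[60:360,80:480])
hsv=cv2.cvtColor(im,cv2.COLOR_RGB2HSV)
box=(W[...,0]>.47)&(W[...,0]<.62)&(W[...,1]>.11)&(W[...,1]<.34)
m=box&(hsv[...,1]<60)&(hsv[...,2]>110)&(W[...,2]>-.01)&(W[...,2]<.045)
p=W[m][:,:2].astype(np.float32);print(len(p),cv2.minAreaRect(p),np.median(W[m],0))
m=box&(W[...,2]>.035)&(W[...,2]<.105)&(hsv[...,1]>60)
p=W[m]; print("handle",len(p)); 
for z in(.04,.05,.06,.07,.08,.09):
    k=p[abs(p[:,2]-z)<.006]; print(z,len(k),k.mean(0).round(4) if len(k) else 0)
go([])
E
```

```text
time: 4.32
ee_pos: [0.5419, 0.1811, 0.1712]
eef_rot: [0.653, 0.758, 0.002, 0.001]
ft_force: [-0.4, 0.7, -1.1]
width: 0.0869
grip_force: 0.0
434 ((0.5430313944816589, 0.17698189616203308), (0.06158094108104706, 0.07641857862472534), 8.512918472290039) [0.54054584 0.16623659 0.00147457]
handle 296
0.04 56 [0.5352 0.226  0.041 ]
0.05 55 [0.5335 0.2383 0.0496]
0.06 54 [0.531 0.252 0.06 ]
0.07 55 [0.5292 0.2664 0.0701]
0.08 55 [0.5264 0.281  0.0807]
0.09 58 [0.5247 0.2934 0.0894]
t 4.38 [0.5409 0.1808 0.1692] y [0.989 0.148 0.002] z [ 0.002  0.001 -1.   ] w 0.0869 g 0.0
```

View pics/s3.png

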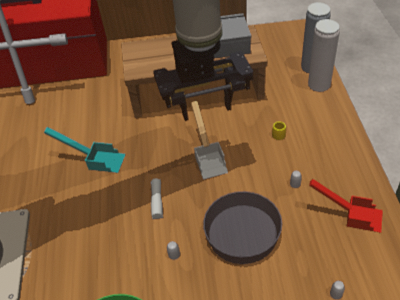

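The scoop stands level and free on the open bench. The pan is at (0.543, 0.177), the handle point at about (0.529, 0.267), and its size matches the 62 x 75 mm given. Now I'll take it by the handle.

```bash
python3 - <<'E'
from h import *
M=tool([0,0,-1],[.988,.15,0])
go([([.529,.267,.15],M),([.529,.267,.046],M)])
E
```

```text
t 4.38 [0.5409 0.1808 0.1692] y [0.989 0.148 0.002] z [ 0.002  0.001 -1.   ] w 0.0869 g 0.0
[0.58, 0.007, 0.129] [0.0003, -0.0001, -0.0003]
[0.579, 0.005, 0.822] [0.0003, -0.0001, -0.0003]
```

```bash
python3 -m pendant '[{"dp":[0.35,0,0.05],"rotation":[0,0,0],"jaw":0.8},{"dp":[0.58,0,0.2],"rotation":[0,0,0],"jaw":0.6},{"dp":[0.58,0,0.45],"rotation":[0,0,0],"jaw":0.6},{"dp":[0.58,0,0.7],"rotation":[0,0,0],"jaw":0.6},{"dp":[0.58,0,0.82],"rotation":[0,0,0],"jaw":0.6},{"dp":[0.58,0,0.82],"rotation":[0,0,0],"jaw":0},{"dp":[0.58,0,0.82],"rotation":[0,0,0],"jaw":0},{"dp":[0.58,0,0.82],"rotation":[0,0,0],"jaw":0}]' 55
python3 -m pendant '[{"dp":[0,0,0],"rotation":[0,0,0],"jaw":0},{"dp":[0,0,0],"rotation":[0,0,0],"jaw":0}]' 55
python3 - <<'E'
from h import *
go([])
E
```

```text
time: 5.38
ee_pos: [0.5285, 0.2669, 0.0469]
eef_rot: [0.653, 0.758, 0.001, 0.0]
ft_force: [-0.2, 0.2, 1.0]
width: 0.0302
grip_force: 0.0
time: 5.62
ee_pos: [0.528, 0.2668, 0.0461]
eef_rot: [0.653, 0.758, 0.001, 0.0]
ft_force: [-0.1, 0.0, 2.1]
width: 0.0154
grip_force: 55.0
t 5.62 [0.528  0.2668 0.0461] y [0.989 0.148 0.001] z [ 0.001  0.001 -1.   ] w 0.0154 g 55.0
```

```bash
cat >> h.py <<'E'
OFF=np.array([-.091,0,.046])  # TCP in the scoop frame
F=np.diag([-1.,1,-1])
def sc(o,yaw,up=0,off=None):
    "TCP pose for a scoop origin, yaw and nose-up pitch in degrees"
    S=R.from_euler("ZY",[yaw,-up],degrees=True).as_matrix()
    return np.array(o)+S@(OFF if off is None else off),S@F
def lip(l,yaw,up): # origin from the lip point
    S=R.from_euler("ZY",[yaw,-up],degrees=True).as_matrix(); return np.array(l)-S@np.array([.0375,0,0])
def now():
    s=r.read_state();M=R.from_quat(s["eef_rot"]).as_matrix()@F;o=np.array(s["ee_pos"])-M@OFF
    e=R.from_matrix(M).as_euler("ZYX",degrees=True); print("scoop o",o.round(4),"yaw,up,roll",e[0].round(1),-e[1].round(1),e[2].round(1),"q",np.round(s["joint_positions"],2).tolist(),"f",np.round(s["ft_force"],1))
DISH=np.array([.584,-.032]);BIN=np.array([.559,-.331]);BD=np.array([.5807,-.8141])
def binp(x,z,y=0): return [BIN[0]+x*BD[0]-y*BD[1],BIN[1]+x*BD[1]+y*BD[0],z]
E
python3 - <<'E'
from h import *
now()
go([sc([.543,.177,.1],-81.5),sc([.545,.12,.15],-70)])
E
```

```text
scoop o [0.5415 0.1768 0.    ] yaw,up,roll -81.5 -0.0 0.1 q [-0.79, 0.43, 0.3, 1.76, -0.15, 0.98, -0.28] f [-0.1  0.   2.1]
t 5.62 [0.528  0.2668 0.0461] y [0.989 0.148 0.001] z [ 0.001  0.001 -1.   ] w 0.0154 g 55.0
[0.0, 0.011, -0.666] [0.0001, -0.0001, 0.0]
[-0.389, -0.152, -1.0] [0.0002, -0.0001, -0.0319]
```

```bash
python3 -m pendant '[{"dp":[0,0,-0.3],"rotation":[0,0,0],"jaw":0},{"dp":[0,0,-0.65],"rotation":[0,0,0],"jaw":0},{"dp":[-0.2,-0.08,-0.9],"rotation":[0,0,-0.016],"jaw":0},{"dp":[-0.39,-0.15,-1],"rotation":[0,0,-0.032],"jaw":0},{"dp":[-0.39,-0.15,-1],"rotation":[0,0,-0.032],"jaw":0}]'
python3 - <<'E'
from h import *
now()
c=camera("side"); W=cloud(c); im=c["image"]; save("s4.png",im[60:360,80:480])
hsv=cv2.cvtColor(im,cv2.COLOR_RGB2HSV)
m=(hsv[...,1]<60)&(hsv[...,2]>110)&(abs(W[...,0]-.55)<.08)&(abs(W[...,1]-.11)<.08)&(W[...,2]>.13)&(W[...,2]<.2)
p=W[m]; print(len(p),np.percentile(p,[2,50,98],axis=0).round(3).tolist())
l=lip([.57,-.01,.09],-55,0)
go([sc(l,-55,0),sc(lip([.57,-.01,.09],-55,-20),-55,-20),sc(lip([.57,-.01,.09],-55,-45),-55,-45)])
E
```

```text
time: 6.25
ee_pos: [0.5148, 0.203, 0.1972]
eef_rot: [0.575, 0.818, 0.001, 0.001]
ft_force: [0.5, 0.7, -1.1]
width: 0.0152
grip_force: 55.0
scoop o [0.5459 0.1175 0.1512] yaw,up,roll -70.1 -0.0 0.1 q [-0.75, 0.19, 0.33, 1.71, -0.06, 1.25, -0.06] f [ 0.5  0.7 -1.1]
769 [[0.511, 0.081, 0.149], [0.549, 0.118, 0.152], [0.581, 0.16, 0.185]]
t 6.3 [0.5143 0.2047 0.1961] y [0.94  0.34  0.001] z [ 0.001  0.001 -1.   ] w 0.0155 g 55.0
[-0.646, -0.361, 0.4] [0.0002, -0.0001, -0.042]
[-0.797, -0.32, 0.125] [0.0075, 0.0551, -0.0415]
[-1.097, -0.239, -0.116] [0.0167, 0.1242, -0.0397]
```

View pics/s4.png

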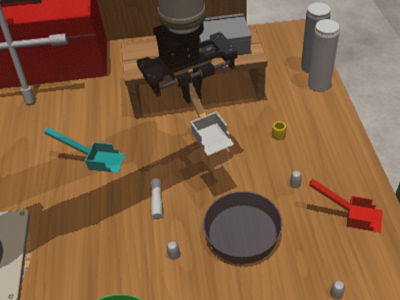

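The scoop is held rigidly and level, pan at crop (212,132). I'll try the tipping tilt over the dish while it is empty.

```bash
python3 -m pendant '[{"dp":[-0.4,-0.3,0.1],"rotation":[0,0,-0.02],"jaw":0},{"dp":[-0.65,-0.36,0.1],"rotation":[0,0.02,-0.04],"jaw":0},{"dp":[-0.8,-0.32,0.1],"rotation":[0.0075,0.055,-0.0415],"jaw":0},{"dp":[-1,-0.24,-0.1],"rotation":[0.0167,0.1242,-0.04],"jaw":0},{"dp":[-1,-0.24,-0.1],"rotation":[0.0167,0.1242,-0.04],"jaw":0},{"dp":[-1,-0.24,-0.1],"rotation":[0.0167,0.1242,-0.04],"jaw":0}]'
python3 - <<'E'
from h import *
now()
BY=float(np.degrees(np.arctan2(BD[1],BD[0])))
go([sc([.54,-.05,.15],BY),sc(binp(-62,.12) if 0 else [.53,-.15,.14],BY)])
E
```

```text
time: 7.05
ee_pos: [0.5323, 0.0515, 0.2089]
eef_rot: [0.426, 0.819, 0.176, -0.343]
ft_force: [-0.2, 1.3, -1.7]
width: 0.0152
grip_force: 55.0
scoop o [0.55   0.0258 0.1118] yaw,up,roll -55.0 -45.3 -0.2 q [-0.15, 0.59, 0.45, 1.41, -0.71, 1.85, 0.96] f [-0.2  1.3 -1.7]
t 7.05 [0.5323 0.0515 0.2089] y [ 0.818  0.576 -0.003] z [-0.411  0.58  -0.703] w 0.0152 g 55.0
[-0.045, -0.351, 0.078] [-0.0, -0.1259, -0.0011]
[-0.45, -0.789, -0.235] [-0.0, -0.1259, -0.0011]
```

```bash
python3 - <<'E'
from h import *
for n in("top","side"):
    c=dict(np.load(n+"0.npz"));W=cloud(c);d=W[...,:2]-BIN
    bx=d@BD; by=d@np.array([-BD[1],BD[0]])
    inn=(abs(by)<.033)&(bx>-.1)&(bx<.056)
    fl=inn&(W[...,2]<.012)&(bx<-.03); print(n,"floor z",np.nanmedian(W[fl][:,2]).round(4))
    m=(inn&(W[...,2]>.013)&(W[...,2]<.03)).astype(np.uint8)
    k,l,st,ce=cv2.connectedComponentsWithStats(m)
    for i in range(1,k):
        if st[i,4]>8: print(st[i,4],bx[l==i].mean().round(3),by[l==i].mean().round(3),W[...,2][l==i].max().round(3), bx[l==i].min().round(3))
    w=(abs(bx)<.02)&(abs(by)<.05)&(W[...,2]>.034)&(W[...,2]<.05)
    print("wall y",by[w].min().round(3),by[w].max().round(3),"mid",((np.median(by[w&(by>0)])+np.median(by[w&(by<0)]))/2).round(4))
    a=by[w&(bx>-.02)]; w2=(bx<-.06)&(bx>-.1)&(abs(by)<.05)&(W[...,2]>.034)&(W[...,2]<.05)
    print("mid at -80",((np.median(by[w2&(by>0)])+np.median(by[w2&(by<0)]))/2).round(4))
    e=(W[...,2]>.034)&(W[...,2]<.05)&(abs(by)<.025)&(bx<-.08)&(bx>-.13); print("end wall",np.nanmedian(bx[e]).round(4))
E
```

```text
top floor z 0.0042
37 0.042 0.025 0.024 0.035
35 0.02 0.025 0.025 0.012
38 0.042 -0.011 0.022 0.035
37 -0.012 0.015 0.025 -0.019
36 0.019 -0.021 0.023 0.012
wall y -0.039 0.04 mid 0.0005
mid at -80 0.0003
end wall -0.1104
side floor z 0.0029
74 -0.01 0.014 0.021 -0.018
73 0.021 0.024 0.023 0.013
75 0.044 0.024 0.022 0.036
75 0.02 -0.021 0.023 0.013
83 0.044 -0.013 0.022 0.036
wall y -0.04 0.04 mid -0.0004
mid at -80 -0.0006
end wall -0.1098
```

```bash
python3 -m pendant '[{"dp":[-0.1,-0.3,-0.1],"rotation":[0,-0.04,0],"jaw":0},{"dp":[-0.25,-0.55,-0.2],"rotation":[0,-0.06,0],"jaw":0},{"dp":[-0.45,-0.79,-0.235],"rotation":[0,-0.075,0],"jaw":0},{"dp":[-0.45,-0.79,-0.235],"rotation":[0,-0.075,0],"jaw":0}]'
python3 - <<'E'
from h import *
now()
BY=float(np.degrees(np.arctan2(BD[1],BD[0])))
go([sc(lip(binp(-.032,z),BY,-20),BY,-20) for z in(.1,.05,.02,.005)])
E
```

```text
time: 7.55
ee_pos: [0.4754, -0.0766, 0.1871]
eef_rot: [0.456, 0.876, 0.071, -0.139]
ft_force: [0.5, 0.7, -0.7]
width: 0.0153
grip_force: 55.0
scoop o [ 0.5168 -0.1359  0.1152] yaw,up,roll -55.0 -18.0 -0.1 q [-0.28, 0.25, 0.58, 1.73, -0.33, 1.47, 0.99] f [ 0.5  0.7 -0.7]
t 7.55 [ 0.4754 -0.0766  0.1871] y [ 0.818  0.575 -0.002] z [-0.179  0.251 -0.951] w 0.0153 g 55.0
[-0.756, -0.525, -0.245] [0.0, 0.0056, -0.0012]
[-0.859, -0.525, 0.072] [0.0, 0.0056, -0.0012]
[-0.921, -0.524, 0.262] [0.0, 0.0056, -0.0012]
[-0.952, -0.524, 0.357] [0.0, 0.0056, -0.0012]
```

```bash
python3 -m pendant '[{"dp":[-0.4,-0.3,-0.245],"rotation":[0,0.0056,-0.0012],"jaw":0},{"dp":[-0.756,-0.525,-0.245],"rotation":[0,0.0056,-0.0012],"jaw":0},{"dp":[-0.756,-0.525,-0.245],"rotation":[0,0.0056,-0.0012],"jaw":0},{"dp":[-0.82,-0.525,-0.05],"rotation":[0,0.0056,-0.0012],"jaw":0},{"dp":[-0.82,-0.525,-0.05],"rotation":[0,0.0056,-0.0012],"jaw":0}]'
python3 - <<'E'
from h import *
now()
c=camera("top"); o=c["image"][185:305,390:540]; s=camera("side")["image"][340:480,230:430]
k=np.zeros((560,800,3),np.uint8); k[:300,:375]=cv2.resize(o,(375,300)); k[:280,385:785]=cv2.resize(s,(400,280)); save("b1.png",k[:300])
BY=float(np.degrees(np.arctan2(BD[1],BD[0])))
go([sc(lip(binp(-.032,z),BY,-20),BY,-20) for z in(.03,.005)]+[sc(lip(binp(-.020,.005),BY,-12),BY,-12),sc(lip(binp(-.0,.005),BY,-4),BY,-4),sc(lip(binp(.02,.005),BY,0),BY,0),sc(lip(binp(.04,.005),BY,0),BY,0)])
E
```

```text
time: 8.18
ee_pos: [0.4809, -0.2165, 0.1547]
eef_rot: [0.449, 0.876, 0.08, -0.157]
ft_force: [-0.0, 0.9, -0.4]
width: 0.0152
grip_force: 55.0
scoop o [ 0.5214 -0.2728  0.08  ] yaw,up,roll -54.3 -20.3 -0.0 q [-0.03, 0.47, 0.64, 1.57, -0.39, 1.54, 1.31] f [-0.   0.9 -0.4]
t 8.28 [ 0.4819 -0.2173  0.1572] y [0.812 0.584 0.002] z [-0.199  0.28  -0.939] w 0.0154 g 55.0
[-0.094, -0.022, 0.25] [0.0, -0.0002, 0.0007]
[-0.151, -0.022, 0.407] [0.0, -0.0002, 0.0007]
[-0.192, -0.022, 0.501] [0.0001, -0.0224, 0.0007]
[-0.3, -0.023, 0.581] [0.0001, -0.0447, 0.0007]
[-0.424, -0.023, 0.599] [0.0001, -0.0558, 0.0007]
[-0.549, -0.024, 0.553] [0.0001, -0.0558, 0.0007]
```

View pics/b1.png

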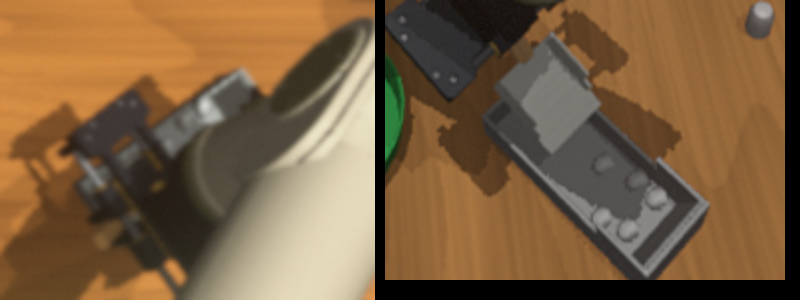

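The empty pan hangs nose-down over the low end of the bin, and the five nuts are still in the far half. I'll lower it to the floor.

```bash
python3 -m pendant '[{"dp":[-0.05,-0.022,0.12],"rotation":[0,0,0.0007],"jaw":0},{"dp":[-0.094,-0.022,0.25],"rotation":[0,0,0.0007],"jaw":0},{"dp":[-0.14,-0.022,0.37],"rotation":[0,0,0.0007],"jaw":0},{"dp":[-0.145,-0.022,0.395],"rotation":[0,0,0.0007],"jaw":0},{"dp":[-0.145,-0.022,0.395],"rotation":[0,0,0.0007],"jaw":0}]'
cat >> h.py <<'E'
BY=float(np.degrees(np.arctan2(BD[1],BD[0])))
def inbin():
    s=r.read_state();M=R.from_quat(s["eef_rot"]).as_matrix()@F;o=np.array(s["ee_pos"])-M@OFF;l=o+M@np.array([.0375,0,0])
    d=l[:2]-BIN; print("lip bin x",(d@BD).round(4),"y",(d@np.array([-BD[1],BD[0]])).round(4),"z",l[2].round(4))
E
python3 - <<'E'
from h import *
now();inbin()
go([sc(lip(binp(x,.0045),BY,u),BY,u) for x,u in((-.02,-12),(-0.005,-6),(.01,0),(.02,0),(.03,0),(.04,0),(.05,0))])
E
```

```text
time: 8.9
ee_pos: [0.4787, -0.2205, 0.0938]
eef_rot: [0.452, 0.875, 0.08, -0.155]
ft_force: [-0.2, -0.7, -1.2]
width: 0.0154
grip_force: 55.0
scoop o [ 0.5191 -0.2774  0.0194] yaw,up,roll -54.6 -20.0 -0.0 q [-0.01, 0.53, 0.62, 1.63, -0.43, 1.43, 1.35] f [-0.2 -0.7 -1.2]
lip bin x -0.0316 y -0.0014 z 0.0065
t 8.9 [ 0.4787 -0.2205  0.0938] y [ 0.815  0.579 -0.   ] z [-0.198  0.279 -0.94 ] w 0.0154 g 55.0
[-0.043, 0.008, 0.109] [0.0001, -0.0223, -0.0003]
[-0.122, 0.008, 0.169] [0.0, -0.039, -0.0003]
[-0.212, 0.008, 0.23] [0.0, -0.0556, -0.0003]
[-0.275, 0.009, 0.207] [0.0, -0.0556, -0.0003]
[-0.337, 0.009, 0.184] [0.0, -0.0556, -0.0003]
[-0.4, 0.009, 0.161] [0.0, -0.0556, -0.0003]
[-0.462, 0.009, 0.138] [0.0, -0.0556, -0.0003]
```

```bash
python3 -m pendant '[{"dp":[-0.043,0.008,0.109],"rotation":[0,-0.0223,0],"jaw":0},{"dp":[-0.122,0.008,0.169],"rotation":[0,-0.039,0],"jaw":0},{"dp":[-0.17,0.008,0.2],"rotation":[0,-0.047,0],"jaw":0},{"dp":[-0.212,0.008,0.22],"rotation":[0,-0.052,0],"jaw":0},{"dp":[-0.212,0.008,0.225],"rotation":[0,-0.052,0],"jaw":0}]'
python3 - <<'E'
from h import *
now();inbin()
go([sc(lip(binp(x,.004),BY,u),BY,u) for x,u in((.02,-1),(0.03,-1),(.04,-1),(.05,-1),(.056,-1))])
E
```

```text
time: 9.52
ee_pos: [0.4909, -0.2347, 0.0521]
eef_rot: [0.458, 0.889, 0.006, -0.009]
ft_force: [-0.3, -0.2, 0.5]
width: 0.0153
grip_force: 55.0
scoop o [ 0.5431 -0.3079  0.0041] yaw,up,roll -54.6 -1.2 0.1 q [-0.19, 0.39, 0.67, 1.87, -0.3, 1.0, 1.23] f [-0.3 -0.2  0.5]
lip bin x 0.0095 y 0.0004 z 0.0033
t 9.53 [ 0.4909 -0.2347  0.0521] y [0.815 0.58  0.001] z [-0.011  0.019 -1.   ] w 0.0153 g 55.0
[-0.069, -0.003, -0.003] [0.0002, -0.0007, -0.0002]
[-0.135, -0.003, -0.004] [0.0002, -0.0007, -0.0002]
[-0.202, -0.003, -0.006] [0.0002, -0.0007, -0.0002]
[-0.269, -0.003, -0.007] [0.0002, -0.0007, -0.0002]
[-0.309, -0.003, -0.008] [0.0002, -0.0007, -0.0002]
```

```bash
python3 -m pendant '[{"dp":[-0.069,-0.003,0],"rotation":[0,-0.0007,0],"jaw":0},{"dp":[-0.135,-0.003,0.002],"rotation":[0,-0.0007,0],"jaw":0},{"dp":[-0.202,-0.003,0.002],"rotation":[0,-0.0007,0],"jaw":0},{"dp":[-0.269,-0.003,0.002],"rotation":[0,-0.0007,0],"jaw":0},{"dp":[-0.309,-0.003,0.002],"rotation":[0,-0.0007,0],"jaw":0},{"dp":[-0.309,-0.003,0.002],"rotation":[0,-0.0007,0],"jaw":0}]'
python3 - <<'E'
from h import *
now();inbin()
s=camera("side")["image"][340:480,230:430]; save("b2.png",cv2.resize(s,(600,420)))
go([sc(lip(binp(x,z),BY,u),BY,u) for x,z,u in((.058,.004,0),(.058,.005,5),(.058,.007,10),(.058,.010,18),(.056,.02,24),(.054,.05,26))])
E
```

```text
time: 10.28
ee_pos: [0.5176, -0.2739, 0.0502]
eef_rot: [0.459, 0.889, 0.004, -0.007]
ft_force: [1.6, -1.0, 3.0]
width: 0.0152
grip_force: 55.0
scoop o [ 0.5698 -0.3474  0.0027] yaw,up,roll -54.6 -1.0 0.0 q [-0.11, 0.48, 0.66, 1.77, -0.35, 1.03, 1.3] f [ 1.6 -1.   3. ]
lip bin x 0.0572 y -0.0008 z 0.0021
t 10.32 [ 0.5174 -0.2738  0.0502] y [0.815 0.579 0.   ] z [-0.009  0.014 -1.   ] w 0.0154 g 55.0
[-0.002, 0.004, 0.001] [0.0001, -0.0027, -0.0003]
[0.021, 0.004, 0.071] [0.0001, -0.0165, -0.0003]
[0.036, 0.004, 0.135] [0.0, -0.0304, -0.0003]
[0.047, 0.004, 0.242] [0.0, -0.0527, -0.0003]
[0.058, 0.004, 0.271] [0.0, -0.0693, -0.0003]
[0.071, 0.004, 0.102] [-0.0, -0.0749, -0.0003]
```

View pics/b2.png

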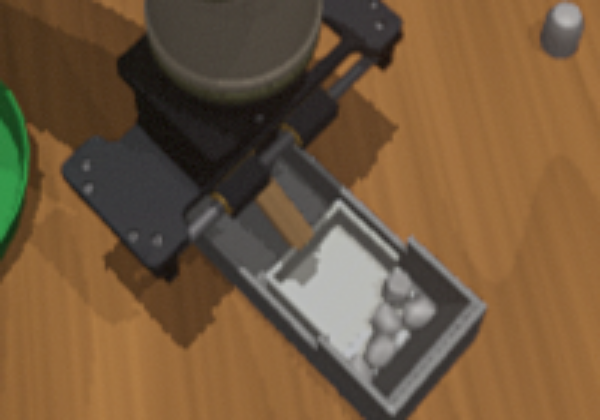

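Four or five nuts are piled on the lip against the slanted wall, around (400,320). I'll tilt back while the lip follows the slanted wall upward.

```bash
python3 - <<'E'
from h import *
go([sc(lip(binp(x,z),BY,u),BY,u) for x,z,u in((.059,.006,1),(.0615,.014,7),(.0645,.023,13),(.0675,.033,19),(.070,.042,24),(.0705,.05,28))])
E
```

```text
t 10.32 [ 0.5174 -0.2738  0.0502] y [0.815 0.579 0.   ] z [-0.009  0.014 -1.   ] w 0.0154 g 55.0
[-0.003, 0.004, 0.003] [0.0001, -0.0054, -0.0003]
[0.005, 0.004, 0.041] [0.0001, -0.0221, -0.0003]
[0.001, 0.004, 0.075] [0.0, -0.0388, -0.0003]
[-0.013, 0.004, 0.103] [0.0, -0.0554, -0.0003]
[-0.033, 0.004, 0.122] [0.0, -0.0693, -0.0003]
[-0.043, 0.004, 0.132] [-0.0, -0.0804, -0.0003]
```

```bash
python3 -m pendant '[{"dp":[-0.008,0.004,0.003],"rotation":[0,-0.0054,0],"jaw":0},{"dp":[0,0.004,0.035],"rotation":[0,-0.0221,0],"jaw":0},{"dp":[-0.003,0.004,0.07],"rotation":[0,-0.0388,0],"jaw":0},{"dp":[-0.016,0.004,0.098],"rotation":[0,-0.0554,0],"jaw":0},{"dp":[-0.034,0.004,0.118],"rotation":[0,-0.0693,0],"jaw":0},{"dp":[-0.044,0.004,0.128],"rotation":[0,-0.08,0],"jaw":0},{"dp":[-0.044,0.004,0.128],"rotation":[0,-0.08,0],"jaw":0}]'
python3 - <<'E'
from h import *
now();inbin()
s=camera("side")["image"][340:480,230:430]; save("b3.png",cv2.resize(s,(600,420)))
go([sc(lip(binp(x,z),BY,u),BY,u) for x,z,u in((.068,.07,28),(.066,.12,28),(.06,.17,26))])
E
```

```text
time: 11.2
ee_pos: [0.5196, -0.2762, 0.0294]
eef_rot: [0.444, 0.863, -0.11, 0.212]
ft_force: [0.4, 0.5, -2.5]
width: 0.0154
grip_force: 55.0
scoop o [ 0.5788 -0.3592  0.0308] yaw,up,roll -54.4 27.6 -0.2 q [-0.62, 0.36, 0.94, 2.17, 0.05, 0.38, 0.82] f [ 0.4  0.5 -2.5]
lip bin x 0.0677 y -0.0002 z 0.0482
t 11.25 [ 0.5203 -0.2768  0.03  ] y [ 0.814  0.58  -0.002] z [ 0.268 -0.379 -0.886] w 0.0154 g 55.0
[-0.06, 0.0, -0.121] [-0.0003, -0.001, 0.0]
[-0.203, -0.0, -0.423] [-0.0003, -0.001, 0.0]
[-0.333, -0.001, -0.766] [-0.0003, 0.0045, 0.0]
```

View pics/b3.png

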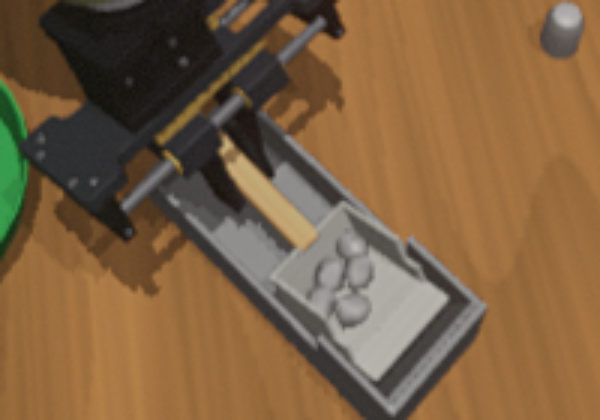

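All five nuts slid back into the pan, around (345,280). I'll lift out gently.

```bash
python3 -m pendant '[{"dp":[-0.05,0,-0.1],"rotation":[0,0,0],"jaw":0},{"dp":[-0.12,0,-0.25],"rotation":[0,0,0],"jaw":0},{"dp":[-0.2,0,-0.42],"rotation":[0,0,0],"jaw":0},{"dp":[-0.27,0,-0.6],"rotation":[0,0,0],"jaw":0},{"dp":[-0.32,0,-0.75],"rotation":[0,0,0],"jaw":0},{"dp":[-0.32,0,-0.75],"rotation":[0,0,0],"jaw":0},{"dp":[-0.32,0,-0.75],"rotation":[0,0,0],"jaw":0}]'
python3 - <<'E'
from h import *
now()
# lip travels to the dish, nose up
go([sc(lip([x,y,.15],BY,u),BY,u) for x,y,u in((.585,-.30,24),(.575,-.22,20),(.57,-.13,18))])
E
```

```text
time: 12.12
ee_pos: [0.5149, -0.2692, 0.1519]
eef_rot: [0.445, 0.863, -0.109, 0.213]
ft_force: [-1.0, -0.1, -2.3]
width: 0.0154
grip_force: 55.0
scoop o [ 0.5739 -0.3523  0.1534] yaw,up,roll -54.6 27.7 0.0 q [-1.05, -0.06, 1.27, 2.1, 0.55, 0.76, 0.5] f [-1.  -0.1 -2.3]
t 12.12 [ 0.5149 -0.2692  0.1519] y [0.815 0.579 0.001] z [ 0.269 -0.378 -0.886] w 0.0154 g 55.0
[0.453, 0.261, -0.146] [-0.0, 0.0102, -0.0003]
[0.845, 0.515, -0.423] [-0.0, 0.0213, -0.0003]
[1.28, 0.836, -0.687] [-0.0, 0.0268, -0.0003]
```

```bash
python3 -m pendant '[{"dp":[0.1,0.06,-0.03],"rotation":[0,0.003,0],"jaw":0},{"dp":[0.25,0.15,-0.08],"rotation":[0,0.006,0],"jaw":0},{"dp":[0.42,0.24,-0.14],"rotation":[0,0.0102,0],"jaw":0},{"dp":[0.58,0.34,-0.25],"rotation":[0,0.014,0],"jaw":0},{"dp":[0.75,0.44,-0.35],"rotation":[0,0.018,0],"jaw":0},{"dp":[0.88,0.54,-0.45],"rotation":[0,0.022,0],"jaw":0},{"dp":[0.95,0.6,-0.5],"rotation":[0,0.024,0],"jaw":0},{"dp":[0.95,0.6,-0.5],"rotation":[0,0.024,0],"jaw":0}]'
python3 - <<'E'
from h import *
now()
go([sc(lip([x,y,z],BY,u),BY,u) for x,y,z,u in((.57,-.13,.14,16),(.565,-.06,.13,13),(.567,-.008,.115,10))])
E
```

```text
time: 13.12
ee_pos: [0.4956, -0.0856, 0.1526]
eef_rot: [0.452, 0.877, -0.076, 0.148]
ft_force: [0.6, -0.0, -2.1]
width: 0.0158
grip_force: 55.0
scoop o [ 0.5542 -0.1679  0.139 ] yaw,up,roll -54.5 19.2 -0.0 q [-1.17, -0.14, 1.0, 2.1, 0.5, 1.02, 0.22] f [ 0.6 -0.  -2.1]
t 13.12 [ 0.4956 -0.0856  0.1526] y [ 0.814  0.58  -0.   ] z [ 0.19  -0.268 -0.945] w 0.0158 g 55.0
[0.366, 0.232, -0.1] [-0.0001, 0.0088, -0.0001]
[0.746, 0.475, -0.212] [-0.0001, 0.0171, -0.0001]
[1.016, 0.687, -0.25] [-0.0001, 0.0255, -0.0001]
```

```bash
python3 -m pendant '[{"dp":[0.12,0.08,-0.03],"rotation":[0,0.003,0],"jaw":0},{"dp":[0.28,0.18,-0.08],"rotation":[0,0.007,0],"jaw":0},{"dp":[0.45,0.28,-0.12],"rotation":[0,0.011,0],"jaw":0},{"dp":[0.62,0.39,-0.17],"rotation":[0,0.015,0],"jaw":0},{"dp":[0.8,0.52,-0.22],"rotation":[0,0.019,0],"jaw":0},{"dp":[0.93,0.62,-0.24],"rotation":[0,0.022,0],"jaw":0},{"dp":[1,0.687,-0.25],"rotation":[0,0.0255,0],"jaw":0},{"dp":[1,0.687,-0.25],"rotation":[0,0.0255,0],"jaw":0}]'
python3 - <<'E'
from h import *
now()
go([sc(lip([.570,-.012,z],BY,u),BY,u) for z,u in((.09,0),(.075,-10),(.068,-20),(.065,-30),(.065,-38),(.065,-45))])
E
```

```text
time: 14.12
ee_pos: [0.4904, 0.0984, 0.1387]
eef_rot: [0.457, 0.885, -0.04, 0.078]
ft_force: [-0.4, -1.1, -2.1]
width: 0.015
grip_force: 55.0
scoop o [0.5469 0.0188 0.1093] yaw,up,roll -54.6 10.0 -0.0 q [-1.3, 0.09, 0.94, 1.99, 0.11, 1.06, 0.21] f [-0.4 -1.1 -2.1]
t 14.12 [0.4904 0.0984 0.1387] y [ 0.815  0.579 -0.001] z [ 0.101 -0.143 -0.985] w 0.015 g 55.0
[-0.047, 0.004, 0.026] [-0.0001, 0.0279, -0.0003]
[-0.12, 0.005, -0.005] [-0.0001, 0.0557, -0.0003]
[-0.223, 0.005, -0.072] [-0.0001, 0.0835, -0.0003]
[-0.349, 0.005, -0.144] [-0.0, 0.1112, -0.0003]
[-0.463, 0.005, -0.2] [-0.0, 0.1335, -0.0003]
[-0.568, 0.005, -0.236] [0.0, 0.1529, -0.0003]
```

```bash
python3 -m pendant '[{"dp":[-0.047,0.004,0.026],"rotation":[0,0.0279,0],"jaw":0},{"dp":[-0.12,0.005,-0.005],"rotation":[0,0.0557,0],"jaw":0},{"dp":[-0.223,0.005,-0.072],"rotation":[0,0.0835,0],"jaw":0},{"dp":[-0.349,0.005,-0.144],"rotation":[0,0.1112,0],"jaw":0},{"dp":[-0.463,0.005,-0.2],"rotation":[0,0.1335,0],"jaw":0},{"dp":[-0.568,0.005,-0.236],"rotation":[0,0.1529,0],"jaw":0},{"dp":[-0.568,0.005,-0.236],"rotation":[0,0.1529,0],"jaw":0},{"dp":[-0.568,0.005,-0.236],"rotation":[0,0.1529,0],"jaw":0}]'
python3 - <<'E'
from h import *
now()
s=camera("side")["image"][210:350,230:430]; save("d1.png",cv2.resize(s,(600,420)))
go([sc(lip([.56,0,.13],BY,-20),BY,-20),sc(lip([.54,.05,.14],BY,0),BY,0)])
E
```

```text
time: 15.12
ee_pos: [0.5355, 0.0356, 0.1884]
eef_rot: [0.424, 0.821, 0.175, -0.34]
ft_force: [0.5, -0.1, -1.5]
width: 0.0153
grip_force: 55.0
scoop o [0.554  0.0096 0.0916] yaw,up,roll -54.6 -45.0 -0.0 q [-0.33, 0.71, 0.77, 1.42, -0.84, 1.93, 1.12] f [ 0.5 -0.1 -1.5]
t 15.18 [0.5355 0.0365 0.1889] y [0.815 0.58  0.001] z [-0.41   0.576 -0.707] w 0.0154 g 55.0
[0.421, -0.009, 0.154] [0.0001, -0.0694, -0.0001]
[0.632, 0.076, 0.659] [0.0001, -0.125, -0.0001]
```

View pics/d1.png

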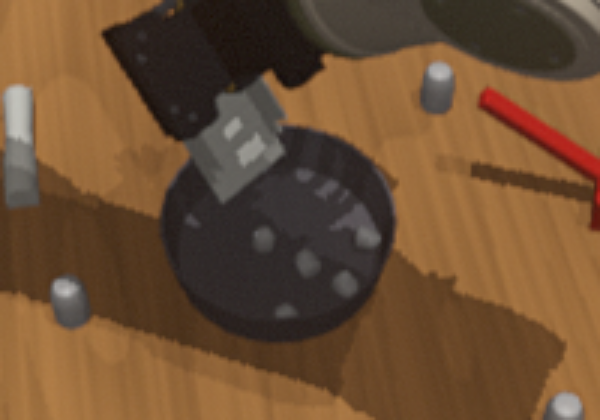

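The pan is empty, and all five nuts lie in the dish at (262,240), (307,263), (345,282), (367,237) and (285,312). I've now viewed 11 pictures, one over the limit of 10, so I'll work from numbers only. The scoop goes back to its free spot on the bench.

```bash
python3 -m pendant '[{"dp":[0.2,0,0],"rotation":[0,-0.03,0],"jaw":0},{"dp":[0.42,0,0.15],"rotation":[0,-0.0694,0],"jaw":0},{"dp":[0.55,0.04,0.4],"rotation":[0,-0.1,0],"jaw":0},{"dp":[0.63,0.076,0.6],"rotation":[0,-0.125,0],"jaw":0},{"dp":[0.63,0.076,0.6],"rotation":[0,-0.125,0],"jaw":0},{"dp":[0.63,0.076,0.6],"rotation":[0,-0.125,0],"jaw":0}]'
python3 - <<'E'
from h import *
now()
go([sc(o,y) for o,y in(([.535,.13,.12],-65),([.543,.172,.08],-81.5))])
E
```

```text
time: 15.92
ee_pos: [0.4666, 0.155, 0.192]
eef_rot: [0.453, 0.891, 0.002, -0.0]
ft_force: [0.1, -0.2, -1.4]
width: 0.0151
grip_force: 55.0
scoop o [0.5203 0.0817 0.1457] yaw,up,roll -53.9 -0.1 0.2 q [-1.34, 0.04, 0.96, 1.89, -0.04, 1.23, 0.27] f [ 0.1 -0.2 -1.4]
t 15.93 [0.4666 0.155  0.192 ] y [0.808 0.589 0.004] z [ 0.002  0.004 -1.   ] w 0.0151 g 55.0
[0.191, 0.386, 0.175] [0.0005, -0.0005, 0.0309]
[0.328, 0.758, 0.443] [0.0005, -0.0005, 0.0767]
```

```bash
python3 -m pendant '[{"dp":[0.1,0.2,0.08],"rotation":[0,0,0.015],"jaw":0},{"dp":[0.19,0.386,0.175],"rotation":[0,0,0.031],"jaw":0},{"dp":[0.26,0.57,0.3],"rotation":[0.0005,-0.0005,0.054],"jaw":0},{"dp":[0.328,0.758,0.443],"rotation":[0.0005,-0.0005,0.0767],"jaw":0},{"dp":[0.328,0.758,0.443],"rotation":[0.0005,-0.0005,0.0767],"jaw":0},{"dp":[0.328,0.758,0.443],"rotation":[0.0005,-0.0005,0.0767],"jaw":0}]'
python3 - <<'E'
from h import *
now()
go([sc([.543,.172,z],-81.5) for z in(.02,.003,0)])
E
```

```text
time: 16.68
ee_pos: [0.533, 0.2553, 0.1263]
eef_rot: [0.657, 0.754, -0.001, -0.0]
ft_force: [0.6, -1.7, -2.6]
width: 0.0153
grip_force: 55.0
scoop o [0.5454 0.1651 0.0805] yaw,up,roll -82.1 0.1 -0.1 q [-1.26, 0.47, 0.94, 1.71, -0.4, 1.18, -0.07] f [ 0.6 -1.7 -2.6]
t 16.68 [0.533  0.2553 0.1263] y [ 0.99   0.138 -0.002] z [-0.002 -0.002 -1.   ] w 0.0153 g 55.0
[0.048, -0.015, 0.402] [-0.0003, 0.0002, -0.0016]
[0.048, -0.015, 0.515] [-0.0003, 0.0002, -0.0016]
[0.048, -0.015, 0.535] [-0.0003, 0.0002, -0.0016]
```

```bash
python3 -m pendant '[{"dp":[0.03,-0.01,0.2],"rotation":[0,0,0],"jaw":0},{"dp":[0.04,-0.01,0.4],"rotation":[0,0,0],"jaw":0},{"dp":[0.04,-0.01,0.5],"rotation":[0,0,0],"jaw":0},{"dp":[0.04,-0.01,0.53],"rotation":[0,0,0],"jaw":0},{"dp":[0.04,-0.01,0.53],"rotation":[0,0,0],"jaw":0}]'
python3 - <<'E'
from h import *
now(); go([])
E
```

```text
time: 17.3
ee_pos: [0.5314, 0.2607, 0.047]
eef_rot: [0.657, 0.754, -0.001, -0.0]
ft_force: [-0.5, 0.5, -0.7]
width: 0.0154
grip_force: 55.0
scoop o [0.5437 0.1705 0.0011] yaw,up,roll -82.2 0.1 -0.1 q [-1.21, 0.56, 0.87, 1.77, -0.49, 1.04, -0.02] f [-0.5  0.5 -0.7]
t 17.3 [0.5314 0.2607 0.047 ] y [ 0.991  0.136 -0.002] z [-0.002 -0.002 -1.   ] w 0.0154 g 55.0
```

About 1 mm above the bench and level. I'll let go and rise, then check the result by numbers.

```bash
python3 -m pendant '[{"dp":[0,0,0.008],"rotation":[0,0,0],"jaw":0},{"dp":[0,0,0.008],"rotation":[0,0,0],"jaw":0.6},{"dp":[0,0,0.008],"rotation":[0,0,0],"jaw":0.7},{"dp":[0,0,0.008],"rotation":[0,0,0],"jaw":0.7},{"dp":[0,0,-0.3],"rotation":[0,0,0],"jaw":0.7},{"dp":[0,0,-0.7],"rotation":[0,0,0],"jaw":0.7},{"dp":[0,0,-1],"rotation":[0,0,0],"jaw":0.7},{"dp":[0,0,-1],"rotation":[0,0,0],"jaw":0.7}]'
python3 -m pendant '[{"dp":[0,0,-0.2],"rotation":[0,0,0],"jaw":0.7},{"dp":[0,0,-0.2],"rotation":[0,0,0],"jaw":0.7},{"dp":[0,0,-0.2],"rotation":[0,0,0],"jaw":0.7}]'
python3 - <<'E'
from h import *
go([])
c=camera("side"); W=cloud(c); im=c["image"]; hsv=cv2.cvtColor(im,cv2.COLOR_RGB2HSV)
m=(abs(W[...,0]-.54)<.08)&(abs(W[...,1]-.17)<.07)&(hsv[...,1]<60)&(hsv[...,2]>110)&(W[...,2]<.045)
p=W[m];print("pan",cv2.minAreaRect(p[:,:2].astype(np.float32)),"z med",np.median(p[:,2]).round(4))
f=p[p[:,2]<.012]; A=np.c_[f[:,:2],np.ones(len(f))]; print("floor slope",np.linalg.lstsq(A,f[:,2],rcond=None)[0][:2].round(3))
for n in("side","top"):
    c=camera(n);W=cloud(c);d=np.linalg.norm(W[...,:2]-DISH,axis=-1)
    k,l,st,ce=cv2.connectedComponentsWithStats(((d<.068)&(W[...,2]>.012)&(W[...,2]<.05)).astype(np.uint8))
    print(n,"dish",[(int(st[i,4]),W[l==i].mean(0).round(3).tolist()) for i in range(1,k) if st[i,4]>8])
    e=W[...,:2]-BIN;bx=e@BD;by=e@np.array([-BD[1],BD[0]])
    print("bin pts",int(((abs(by)<.03)&(bx>-.1)&(bx<.054)&(W[...,2]>.013)&(W[...,2]<.03)).sum()))
    for q,(x,y) in dict(l0=(.432,-.058),l1=(.728,.082),l2=(.741,-.204),cov=(.724,.244),brush=(.398,.088)).items():
        b=W[(abs(W[...,0]-x)<.03)&(abs(W[...,1]-y)<.03)&(W[...,2]>.018)&(W[...,2]<.06)]; print(q,len(b),b.mean(0).round(3) if len(b) else 0)
E
```

```text
time: 18.3
ee_pos: [0.5331, 0.2615, 0.1995]
eef_rot: [0.657, 0.753, 0.001, 0.0]
ft_force: [0.6, 0.5, -0.8]
width: 0.0607
grip_force: 0.0
time: 18.68
ee_pos: [0.531, 0.261, 0.2249]
eef_rot: [0.657, 0.754, -0.002, -0.0]
ft_force: [-0.0, 0.3, 0.8]
width: 0.061
grip_force: 0.0
t 18.68 [0.531  0.261  0.2249] y [ 0.991  0.136 -0.004] z [-0.004 -0.003 -1.   ] w 0.061 g 0.0
pan ((0.5435326099395752, 0.18664748966693878), (0.06236766278743744, 0.1123972088098526), 7.542008399963379) z med 0.0017
floor slope [0.    0.009]
side dish [(37, [0.574, -0.028, 0.017]), (38, [0.646, -0.042, 0.017]), (48, [0.601, -0.055, 0.017]), (55, [0.623, -0.074, 0.016]), (24, [0.578, -0.092, 0.018])]
bin pts 0
l0 139 [ 0.432 -0.063  0.033]
l1 115 [0.728 0.077 0.032]
l2 159 [ 0.74  -0.209  0.033]
cov 128 [0.726 0.245 0.027]
brush 168 [0.405 0.086 0.022]
top dish [(31, [0.645, -0.039, 0.017]), (39, [0.622, -0.073, 0.018]), (36, [0.601, -0.053, 0.019]), (33, [0.578, -0.093, 0.019]), (27, [0.574, -0.026, 0.018])]
bin pts 0
l0 85 [ 0.432 -0.057  0.037]
l1 83 [0.727 0.082 0.036]
l2 91 [ 0.74  -0.203  0.035]
cov 81 [0.724 0.244 0.029]
brush 182 [0.405 0.086 0.023]
```

All five nuts are in the dish, the scoop is level and free, and the bystanders are where they were.

```bash
python3 -c "
from bench import r
print(r.close_job())"
```

```text
the job is handed in; nothing more can be done
None
```

The job is handed in at about 19 s of the 72 s (no verdict was shown): all five nuts are in the steel dish, the scoop lies level and let go on the open bench, and the locks, cover and brush are where they were; I viewed 11 pictures, one over the limit of 10.

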